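# Centre the mushroom jar on the scale pan

## Robot

A 6-joint arm with a two-finger parallel gripper is mounted at the origin on the work surface. World frame = base frame: x ahead of the robot, y to its left, z up, the work surface at z = 0. Lengths are in m, angles in rad, forces in N, time in s.
With the tool pointing down it reaches from about 0.4 to 0.825 m from the base axis. Payload 7 kg.
Tool frame: the origin (TCP) lies at the centre of the arm's flange, where the gripper is bolted on; the fingertips stand 178 mm ahead of it and the grasp point (between the pads) lies arm.tcp_to_grasp ahead of it (arm.tcp_to_grasp is the distance from the TCP to the grasp point, in m); z points along the fingers, y is the direction in which the jaws open and shut (so a half turn about z gives the same grasp; the last joint's range is limited). The gripper opens to 88 mm and grips with 3 to 60 N. Pads are 19 mm wide; open, the fingers measure 130 mm over their backs; the gripper's body (78 mm by 193 mm) begins 47 mm behind the grasp point.
Start: joints at [1.49, 0.359, 0.012, 0, -1.224, -0.288], TCP at [0.243, 0.63, 0.405] pointing down, gripper open.
Joint ranges: [-3.07, 3.07], [-1.43, 2.12], [-1.02, 1.25], [-3.03, 1.67], [-3.05, -0], [-3.03, 3.03]. Speed limits (rad/s): [2.39, 2.39, 3.01, 3.14, 3.14, 3.14].

## Interface

Orientations are given as [roll, pitch, yaw] about the fixed x, y, z axes, in that order (R = Rz(yaw) Ry(pitch) Rx(roll)).
In Python, from station import arm gives the robot as it stands.
- The arm moves only by the tool move_arm, never from a script. Its argument "deltas" is a list of rows, each a list of 6 numbers: the shift along the world's x, y, z in mm, then the turn, a rotation vector about the world's x, y, z in degrees. In form: [[tx, ty, tz, ax, ay, az], ...]. A call has exactly 5 rows; each row shifts and turns the commanded pose from where the row before left it; what a row does not reach is not made up. A row lasts 1/12 s, in which the tool goes at most 41.7 mm and 7.16 degrees, less where a joint would pass 70% of its speed; a pose out of reach is approached as far as the arm can. A call with a gripper value outside its range is refused whole. "claw" is the closure in counts, from 0 (fully open) to 255 (shut), set as the call begins (left out, the last holds). The fingers move at their own pace and stop on an object; "squeeze" is the grip in N (left out, the last holds). Time passes only in rows, so rows that do not move let the fingers close, or fill a call up. It gives the time, the measured TCP pose, the force and the opening at its end, in the units of the state.
- arm.get_state(): the state, without advancing time (a new reading comes with each control period).
- arm.grab_frame(name): name is "side" or "top"; returns the picture (480x640x3 uint8, red, green, blue); there is no depth.
- arm.calibration(name): a dict with "intrinsics" (3x3 intrinsics, pixels), "T" (4x4, takes a point from camera to world coordinates). Camera axes: x right, y up, looking along -z (the intrinsics and any distortion apply to the point x, -y, -z); pixel columns grow to the right and rows downward; lengths in m; the calibration is good to about 2 mm. A picture is of the moment at which its call begins. calibration takes no time and is no camera call.
- arm.job_done(): hands the job in, once; it reports no verdict.
Trained networks look in the newest picture that a camera, given by its name, has taken for a name from the list of things; names that differ only in an ending like _2 or _b are one class to them, and where a whole thing is asked for, a point or a joint stands for the part that bears it (a point fixed in the world has none). Each returns a list of dicts, best first, with "score" (0 to 1); they miss things now and then, are a little off and sometimes report something else, mostly with a low value. They report only what shows in the picture. A call takes as long as a camera call. They do not tell look-alikes from the thing itself.
- arm.spot_in(thing, camera): "xy" ([column, row] in pixels, amid what is visible of it).
- arm.masks_of(thing, camera): "pixels" (480x640 bool, what is visible of it) and "xy" ([column, row] in pixels, amid what is visible of it).
- arm.spot_point(thing, camera): "xy" ([column, row] in pixels: a listed point, or the origin of a listed thing).
The state is a dict: "t": time; "q": joint angles; "qd": joint speeds; "joint_efforts": joint torques, N m; "eef_pos": TCP position; "ee_rot": TCP orientation; "force": force on the tool from outside, world axes, zero at the start; "moment": the same for the moment, N m; "width": finger opening in m.
Only numpy, scipy, OpenCV 4.12 (cv2) and the standard library are available. Lean on these libraries where they do the work, as an engineer would, in place of code of your own. Each camera call takes 0.05 s, during which the arm holds its last target. There are 200 camera calls.

## Task

The little jar of mushrooms stands off centre on the small round pan of the weighing scale. Nudge it with light taps of a fingertip or the outside of the closed fingers until it stands upright in the middle of the pan, then draw the hand away. Do not pinch, lift, tip or shove it, push only lightly, and leave the spare jar, the brass weight and the orange cap where they are.

Things in the scene. Friction and masses are not known exactly. Their poses are not given: they have to be found in the camera images.
- jar: the jar to centre: tan, brown mushrooms on top, about 0.16 kg; origin: centre of its underside, z up. Foot dia. 40 mm, belly dia. 60 mm from 15 to 25 mm up, narrowing to 50 at 45; mushrooms to 72 mm. Starts 17 to 30 mm off the pan's middle, any direction. Friction about 0.6: pushed at the belly it slides, and stops with the push; pushed near the top it topples
- pan_top (a point): middle of the upper face of the scale's fixed level pan, a steel disc 90 mm in diameter, 8 mm thick, with a thin blue ring (81 mm) near its rim; face 66 mm above the bench. The white housing below it ends 42 mm above the bench (display 48 mm). No other object within 90 mm of the pan's rim
- scale: the weighing scale, fixed to the bench: white housing 190 mm (x) by 170 mm (y), 42 mm high, with a dark display at its -x end; origin at the centre of its underside, straight below the pan's middle; turned up to 0.35 rad either way
- spare_jar: bystander: another jar of the same shape and size, 72 mm tall, standing on the bench; origin at the centre of its underside, z up
- weight: bystander: brass weight 34 mm in diameter and 50 mm tall, on the bench; origin at the centre of its underside, z up
- cap: bystander: orange screw cap, a disc 58 mm in diameter and 15 mm high, on the bench; origin at the centre of its underside, z up
Things that resemble listed ones, but are neither listed nor needed, are in the scene too. What is shaped like the jar but purple is not meant.

How it is judged:
At the end, for the whole second after the job is handed in: The jar stands upright (within 0.05 rad) and at rest on the pan, its axis within 7 mm of the pan's middle (horizontal distance between jar and pan_top below 0.007 m and z of jar in the frame of pan_top between -0.003 and 0.003 m and angle between jar's own z axis and vertical below 0.05 rad and linear speed of jar below 0.01 m/s and angular speed of jar below 0.1 rad/s); the robot touches nothing.
It fails at once if the jar is tipped more than 0.3 rad or falls off the pan (angle between jar's own z axis and vertical above 0.3 rad or z of jar in the frame of pan_top below -0.012 m).
It fails at once if the jar is lifted more than 10 mm off the pan (z of jar in the frame of pan_top above 0.01 m).
It fails at once if the fingers press on the jar with more than 12 N (pinched or shoved) (contact force between the fingers and jar above 12 N).
It fails at once if the jar is knocked along faster than 0.3 m/s (linear speed of jar above 0.3 m/s).
It fails at once if the spare jar, the brass weight or the orange cap is moved more than 12 mm (distance of any of spare_jar, weight, cap from where it was at the start of the episode above 0.012 m).
It also fails if it takes over 38 s, if anything falls off the work surface, if the arm or the gripper's body presses on something with over 40 N, if the wrist force passes 120 N, or if a joint passes its speed limit or range.

## Working session

There is one attempt and no reset: what is moved stays moved. The work goes in short steps, Python scripts to look and compute and a tool call to move; the robot and the scene stay as the last step left them, time stands still between calls to the robot, and variables do not carry over. Pictures are saved under pics/ and viewed, about 8 in all and at most 12, crops included, and the job is handed in when it is done.

Besides the shell and the picture viewer there is one more tool, called in YAML: its name, and indented under it one key for each argument. move_arm: Moves the arm, as the interface text tells. Its arguments: {"type":"object","properties":{"deltas":{"type":"array","items":{"type":"array","items":{"type":"number"}}},"claw":{"type":"number"},"squeeze":{"type":"number"}},"required":["deltas"]}

```bash
mkdir -p pics; cat > h.py <<'E'
import numpy as np, cv2
from station import arm
def ray(cam,uv):
    c=arm.calibration(cam);K=np.array(c["intrinsics"]);T=np.array(c["T"])
    d=np.linalg.solve(K,[uv[0],uv[1],1.]);d=T[:3,:3]@[d[0],-d[1],-d[2]]
    return T[:3,3],d
def onz(cam,uv,z):
    o,d=ray(cam,uv);return (o+d*(z-o[2])/d[2])
def proj(cam,p):
    c=arm.calibration(cam);K=np.array(c["intrinsics"]);T=np.array(c["T"])
    q=np.linalg.inv(T)@np.r_[p,1];u=K@[q[0],-q[1],-q[2]];return u[:2]/u[2]
E
python3 - <<'E'
from h import *
s=arm.get_state();print({k:np.round(v,3).tolist() for k,v in s.items()}, arm.tcp_to_grasp)
for c in("top","side"):
    im=arm.grab_frame(c);cv2.imwrite(f"pics/{c}0.png",im[:,:,::-1])
    k=arm.calibration(c);print(c,np.round(k["T"],3).tolist(),np.round(k["intrinsics"],1).tolist(),[x for x in k if x not in("T","intrinsics")])
    for n,z in(("jar",.066),("pan_top",.066),("spare_jar",0),("weight",0),("cap",0)):
        for r in arm.spot_point(n,c)[:4]:
            print(c,n,round(r["score"],2),np.round(r["xy"],1),np.round(onz(c,r["xy"],z),4))
E
```

```text
{'t': 0.0, 'q': [1.49, 0.359, 0.011, -0.0, -1.224, -0.288], 'qd': [-0.0, -0.001, -0.0, -0.0, 0.001, 0.0], 'joint_efforts': [-0.001, -58.272, 29.306, 6.997, 0.007, -0.0], 'eef_pos': [0.243, 0.629, 0.404], 'ee_rot': [3.14, -0.0, -0.369], 'force': [0.079, 0.805, -0.284], 'moment': [-0.016, 0.028, -0.014], 'width': 0.088} 0.1593
top [[-0.016, 0.993, -0.115, 0.561], [-1.0, -0.015, 0.005, 0.043], [0.003, 0.115, 0.993, 0.762], [0.0, 0.0, 0.0, 1.0]] [[435.5, 0.0, 317.3], [0.0, 435.5, 238.7], [0.0, 0.0, 1.0]] []
top jar 0.8 [285.7 291.6] [0.558  0.0912 0.066 ]
top jar 0.7 [213.4 227.5] [0.6624 0.2069 0.066 ]
top pan_top 0.9 [292.9 306.7] [0.5341 0.08   0.066 ]
top spare_jar 0.84 [189.7 297.1] [0.5508 0.262  0.    ]
top weight 0.55 [332.2 200.1] [0.718  0.0118 0.    ]
top cap 0.84 [409.5 315.9] [ 0.5127 -0.1177  0.    ]
side [[0.988, 0.111, -0.109, 0.555], [-0.154, 0.603, -0.783, -0.486], [-0.021, 0.79, 0.613, 0.48], [0.0, 0.0, 0.0, 1.0]] [[434.9, 0.0, 311.2], [0.0, 434.9, 243.5], [0.0, 0.0, 1.0]] []
side jar 0.85 [260.5 227.8] [0.5538 0.0983 0.066 ]
side jar 0.57 [319.3 209.9] [0.6571 0.1327 0.066 ]
side jar 0.31 [366.3 280.3] [ 0.6916 -0.0546  0.066 ]
side spare_jar 0.6 [257.6 206.4] [0.5524 0.2674 0.    ]
side weight 0.79 [365.5 279.6] [0.7125 0.0161 0.    ]
side cap 0.87 [243.4 362.2] [ 0.5116 -0.113   0.    ]
```

View pics/top0.png

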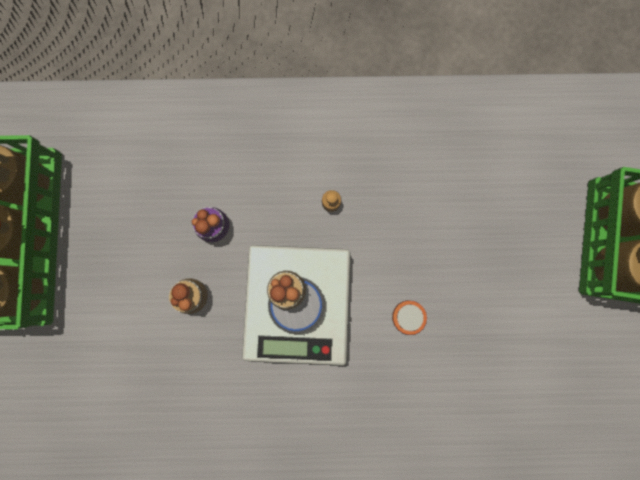

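View pics/side0.png

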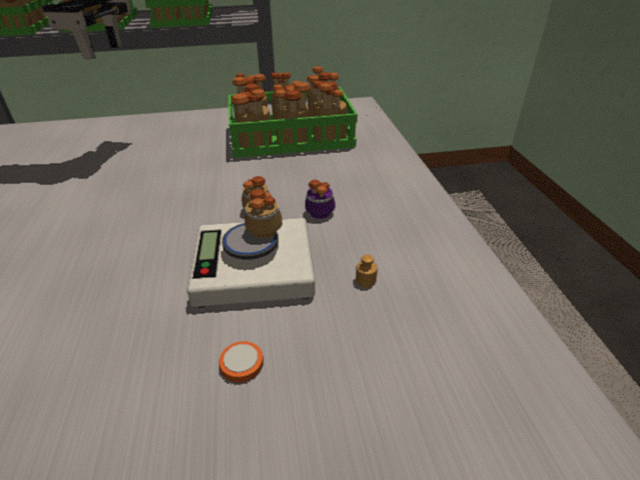

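The top view shows the jar at about (285,291) and the ring at about (296,307). The purple look-alike is at (210,223), the spare jar at (186,296), the weight at (331,200) and the cap at (410,317). The side view agrees. Next I'll refine the pan centre from its ring and the jar from its mask outline.

```bash
cat >> h.py <<'E'
from scipy.optimize import least_squares
def ringpix(cam,im,c0):
    hsv=cv2.cvtColor(im,cv2.COLOR_RGB2HSV)
    m=((hsv[...,0]>105)&(hsv[...,0]<128)&(hsv[...,1]>90)&(hsv[...,2]>40))
    v,u=np.nonzero(m);P=np.array([onz(cam,(a,b),.066)[:2] for a,b in zip(u,v)])
    r=np.hypot(*(P-c0).T);return P[(r>.025)&(r<.055)]
def ring(cam,im,c0=(.534,.08)):
    P=ringpix(cam,im,np.array(c0))
    f=least_squares(lambda x:np.hypot(*(P-x[:2]).T)-x[2],[*c0,.04],loss="soft_l1",f_scale=.001)
    return f.x,len(P)
# jar silhouette model: hull of profile circles
PROF=[(0,.020),(.015,.030),(.025,.030),(.045,.025)]
def jarpts(p,z0=.066):
    a=np.linspace(0,2*np.pi,40)
    return np.array([[p[0]+r*np.cos(t),p[1]+r*np.sin(t),z0+z] for z,r in PROF for t in a])
def jarcands(cam):
    out=[]
    for r in arm.masks_of("jar",cam):
        out.append((r["score"],r["pixels"],r["xy"]))
    return out
def jar_est(cam,mask,p0):
    "match silhouette (jar hull, with mushrooms ~ cylinder r.02 to 72mm) by IoU"
    from scipy.optimize import minimize
    S=4;v,u=np.nonzero(mask);x0,y0=u.min()-25,v.min()-25;w,h=u.max()-x0+25,v.max()-y0+25
    M=cv2.resize(mask[y0:y0+h,x0:x0+w].astype(np.uint8),None,fx=S,fy=S,interpolation=cv2.INTER_NEAREST)
    a=np.linspace(0,2*np.pi,30)
    def cost(p):
        q=np.vstack([jarpts(p),[[p[0]+.019*np.cos(t),p[1]+.019*np.sin(t),.066+.066] for t in a]])
        uv=np.array([proj(cam,k) for k in q]);uv=((uv-[x0,y0]+.5)*S).astype(np.float32)
        H=cv2.convexHull(uv).astype(np.int32);I=np.zeros_like(M);cv2.fillConvexPoly(I,H,1)
        return 1-(I&M).sum()/(I|M).sum()
    f=minimize(cost,p0,method="Nelder-Mead",options=dict(initial_simplex=np.array(p0)+[[0,0],[.008,0],[0,.008]],xatol=2e-4,fatol=1e-4))
    return f.x,f.fun
def report(p0,c0=(.534,.08),tag=None):
    for cam in("top","side"):
        im=arm.grab_frame(cam)
        if tag:cv2.imwrite(f"pics/{tag}_{cam}.png",im[:,:,::-1])
        try:
            x,n=ring(cam,im,c0);print(cam,"ring",np.round(x,4),n)
        except Exception as e:print(cam,"ring fail",e)
        uv0=proj(cam,[*p0,.096]);C=[c for c in jarcands(cam) if np.hypot(*(np.array(c[2])-uv0))<25]
        if C:
            p,e=jar_est(cam,C[0][1],p0);print(cam,"jar mask",round(C[0][0],2),C[0][1].sum(),np.round(p,4),"1-IoU",round(e,3))
        for r in arm.spot_point("jar",cam):
            q=onz(cam,r["xy"],.066)[:2]
            if np.hypot(*(q-p0))<.03:print(cam,"jar pt",round(r["score"],2),np.round(q,4))
        for r in arm.spot_point("pan_top",cam):print(cam,"pan pt",round(r["score"],2),np.round(onz(cam,r["xy"],.066)[:2],4))
    s=arm.get_state();print("t",s["t"],np.round(s["eef_pos"],4),np.round(s["ee_rot"],3),np.round(s["force"],2))
E
python3 - <<'E'
from h import *
report([.556,.094])
E
```

```text
top ring [0.5374 0.0756 0.0393] 162Traceback (most recent call last):
  File "<stdin>", line 2, in <module>
  File "h.py", line 54, in report
    p,e=jar_est(cam,C[0][1],p0);print(cam,"jar mask",round(C[0][0],2),C[0][1].sum(),np.round(p,4),"1-IoU",round(e,3))
        ~~~~~~~^^^^^^^^^^^^^^^^
  File "h.py", line 43, in jar_est
    f=minimize(cost,p0,method="Nelder-Mead",options=dict(initial_simplex=np.array(p0)+[[0,0],[.008,0],[0,.008]],xatol=2e-4,fatol=1e-4))
    res = _minimize_neldermead(fun, x0, args, callback, bounds=bounds,
                               **options)
    fxr = func(xr)
    fx = function(np.copy(x), *(wrapper_args + args))
  File "h.py", line 40, in cost
    uv=np.array([proj(cam,k) for k in q]);uv=((uv-[x0,y0]+.5)*S).astype(np.float32)
                 ~~~~^^^^^^^
  File "h.py", line 10, in proj
    c=arm.calibration(cam);K=np.array(c["intrinsics"]);T=np.array(c["T"])
ValueError: time passes only in moves, steps and waits
```

move_arm:
  deltas:
    - [20,-30,0,0,0,7]
    - [20,-30,0,0,0,7]
    - [20,-30,0,0,0,7]
    - [20,-30,0,0,0,7]
    - [20,-30,0,0,0,7]
  claw: 255
  squeeze: 10

```text
t: 1.12
eef_pos: [0.3439, 0.4781, 0.4048]
ee_rot: [-3.141, -0.0, 0.249]
force: [1.6, 0.0, 0.7]
width: 0.0603
```

```bash
sed -i 's/c=arm.calibration(cam)/c=CAL[cam]/; s/^from station import arm/from station import arm\nCAL={k:arm.calibration(k) for k in("top","side")}/' h.py
python3 - <<'E'
from h import *
report([.556,.094])
E
```

```text
top ring [0.5374 0.0756 0.0393] 161
top jar pt 0.6 [0.5593 0.095 ]
top pan pt 0.56 [0.5399 0.0802]
side ring [0.5352 0.0752 0.0394] 139
side jar mask 0.93 1455 [0.5594 0.0887] 1-IoU 0.064
side jar pt 0.73 [0.5557 0.0921]
side pan pt 0.66 [0.5317 0.0786]
t 1.5167 [0.3429 0.4804 0.4045] [3.141 0.    0.242] [-0.73  0.   -0.22]
```

move_arm:
  deltas:
    - [20,-30,0,0,0,7]
    - [20,-30,0,0,0,7]
    - [20,-30,0,0,0,5]
    - [20,-30,0,0,0,0]
    - [20,-30,0,0,0,0]

```text
t: 1.93
eef_pos: [0.4436, 0.3292, 0.4045]
ee_rot: [3.141, 0.0, 0.576]
force: [1.0, 1.0, 0.7]
width: 0.0008
```

move_arm:
  deltas:
    - [24,-28,0,0,0,4]
    - [24,-28,0,0,0,0]
    - [24,-28,0,0,0,0]
    - [24,-28,0,0,0,0]
    - [24,-28,0,0,0,0]

```text
t: 2.35
eef_pos: [0.5643, 0.1892, 0.4045]
ee_rot: [3.142, 0.0, 0.644]
force: [1.0, 0.7, 0.7]
width: 0.0004
```

move_arm:
  deltas:
    - [15,-19,-25,0,0,0]
    - [15,-19,-25,0,0,0]
    - [15,-19,-25,0,0,0]
    - [0,0,-25,0,0,0]
    - [0,0,-25,0,0,0]

```text
t: 2.77
eef_pos: [0.6091, 0.1322, 0.2778]
ee_rot: [3.142, 0.001, 0.642]
force: [-0.4, 0.8, -0.2]
width: 0.0005
```

```bash
python3 - <<'E'
from h import *
report([.558,.092],(.5363,.0754),tag="a")
im=cv2.imread("pics/a_side.png")[130:330,150:410];cv2.imwrite("pics/a_sc.png",cv2.resize(im,None,fx=3,fy=3,interpolation=cv2.INTER_CUBIC))
E
```

```text
top ring [0.5373 0.0757 0.0391] 80
top jar mask 0.62 1131 [0.5612 0.0894] 1-IoU 0.079
top jar pt 0.91 [0.5627 0.0897]
top pan pt 0.59 [0.5378 0.0754]
side ring [0.5353 0.0753 0.0394] 140
side jar mask 0.97 1367 [0.5592 0.0901] 1-IoU 0.08
side jar pt 0.92 [0.5561 0.0945]
side pan pt 0.98 [0.532  0.0786]
t 3.1667 [0.6088 0.1334 0.2816] [ 3.141e+00 -3.000e-03  6.440e-01] [ 0.46  0.01 -0.45]
```

View pics/a_sc.png

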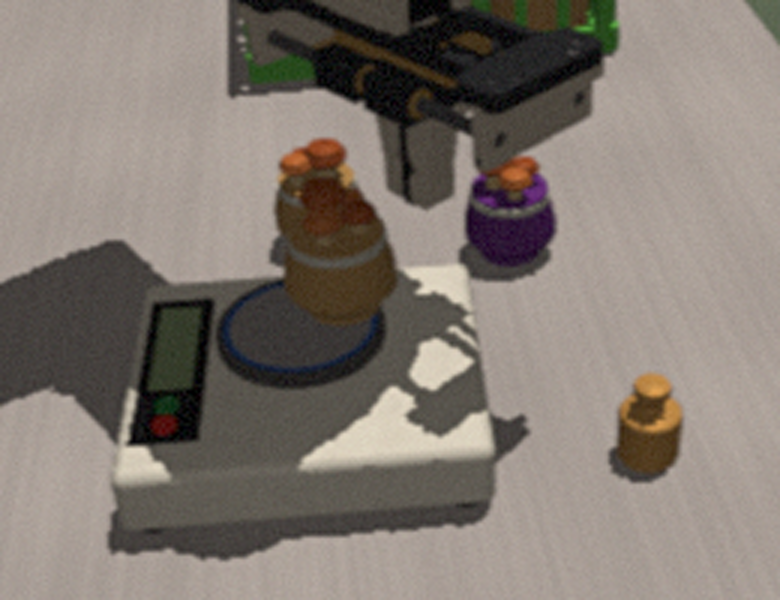

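move_arm:
  deltas:
    - [3,-4,-5,0,0,-4]
    - [2,-4,-5,0,0,0]
    - [0,0,-5,0,0,0]
    - [0,0,-4,0,0,0]
    - [0,0,0,0,0,0]

```text
t: 3.58
eef_pos: [0.613, 0.1245, 0.2598]
ee_rot: [-3.141, 0.001, 0.575]
force: [0.3, -0.3, -0.2]
width: 0.0005
```

move_arm:
  deltas:
    - [-4,-2.5,0,0,0,0]
    - [-4,-2.5,0,0,0,0]
    - [-4,-2.5,0,0,0,0]
    - [-3,-2,0,0,0,0]
    - [0,0,0,0,0,0]

```text
t: 4.0
eef_pos: [0.5976, 0.1146, 0.261]
ee_rot: [-3.141, -0.0, 0.574]
force: [-1.1, -0.5, -0.1]
width: 0.0003
```

```bash
python3 - <<'E'
from h import *
report([.560,.0905],(.5363,.0754),tag="b")
im=cv2.imread("pics/b_side.png")[150:300,200:400];cv2.imwrite("pics/b_sc.png",cv2.resize(im,None,fx=4,fy=4,interpolation=cv2.INTER_CUBIC))
E
```

```text
top ring [0.5375 0.0756 0.0392] 104
top jar mask 0.91 912 [0.56   0.0876] 1-IoU 0.268
top jar pt 0.64 [0.5579 0.0931]
top pan pt 0.93 [0.5391 0.0749]
side ring [0.5352 0.0752 0.0394] 142
side jar mask 0.76 1412 [0.5594 0.09  ] 1-IoU 0.076
side jar pt 0.75 [0.556  0.0898]
side pan pt 0.95 [0.5363 0.074 ]
t 4.4 [0.5984 0.1152 0.2606] [-3.142  0.     0.574] [-0.31  0.95  0.75]
```

View pics/b_sc.png

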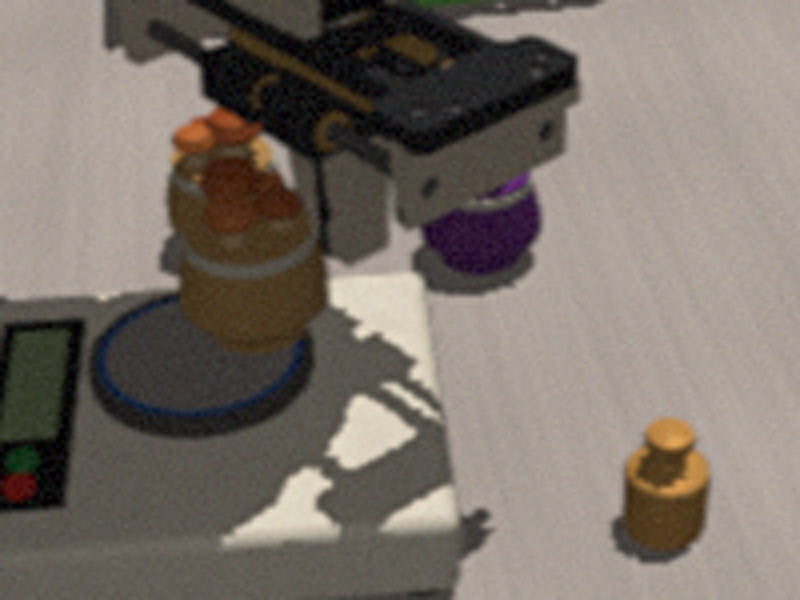

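The hand is behind the jar, with the closed fingers about 6 mm from the belly. I'll push gently and stop short.

move_arm:
  deltas:
    - [-2.5,-1.6,0,0,0,0]
    - [-2.5,-1.6,0,0,0,0]
    - [-2.5,-1.6,0,0,0,0]
    - [-2.5,-1.6,0,0,0,0]
    - [-2.5,-1.6,0,0,0,0]

```text
t: 4.82
eef_pos: [0.5857, 0.107, 0.2608]
ee_rot: [3.141, -0.0, 0.574]
force: [1.5, 0.3, -0.6]
width: 0.0006
```

```bash
python3 - <<'E'
from h import *
report([.555,.087],(.5363,.0754),tag="c")
E
```

```text
top ring [0.5375 0.0757 0.0392] 106
top jar mask 0.69 613 [0.5509 0.0822] 1-IoU 0.503
top jar pt 0.58 [0.5535 0.0888]
top pan pt 0.79 [0.5405 0.0779]
side ring [0.5353 0.0753 0.0394] 134
side jar mask 0.64 1430 [0.5502 0.0845] 1-IoU 0.069
side jar pt 0.87 [0.5484 0.0895]
t 5.2167 [0.5858 0.1071 0.2606] [-3.142  0.     0.574] [ 0.69 -0.12  0.36]
```

move_arm:
  deltas:
    - [-2.6,-1.6,0,0,0,0]
    - [-2.6,-1.6,0,0,0,0]
    - [-2.6,-1.6,0,0,0,0]
    - [-2.6,-1.6,0,0,0,0]
    - [-1.6,-1,0,0,0,0]

```text
t: 5.63
eef_pos: [0.5734, 0.0995, 0.2607]
ee_rot: [-3.142, -0.0, 0.574]
force: [1.7, 0.8, -0.0]
width: 0.0002
```

```bash
python3 - <<'E'
from h import *
report([.54,.078],(.5363,.0754),tag="d")
E
```

```text
top ring [0.5375 0.0758 0.0394] 92
top jar mask 0.64 331 [0.536  0.0661] 1-IoU 0.733
top jar pt 0.61 [0.539  0.0823]
side ring [0.5352 0.0752 0.0393] 131
side jar mask 0.86 1428 [0.538  0.0782] 1-IoU 0.076
side jar pt 0.77 [0.5379 0.075 ]
side pan pt 0.82 [0.5348 0.0729]
t 6.0333 [0.5738 0.0997 0.2606] [3.142 0.    0.574] [0.24 0.54 0.68]
```

move_arm:
  deltas:
    - [-1.3,-0.8,0,0,0,0]
    - [-1.3,-0.8,0,0,0,0]
    - [0,0,0,0,0,0]
    - [4,2.5,0,0,0,0]
    - [8,5,0,0,0,0]

```text
t: 6.45
eef_pos: [0.583, 0.1054, 0.2608]
ee_rot: [-3.141, 0.001, 0.573]
force: [-0.2, -0.1, 0.3]
width: 0.0007
```

move_arm:
  deltas:
    - [16,10,0,0,0,0]
    - [16,10,10,0,0,0]
    - [16,10,20,0,0,0]
    - [16,10,20,0,0,0]
    - [16,10,20,0,0,0]

```text
t: 6.87
eef_pos: [0.6645, 0.1564, 0.3312]
ee_rot: [3.141, 0.001, 0.574]
force: [0.6, 0.6, 0.2]
width: 0.0004
```

move_arm:
  deltas:
    - [16,24,10,0,0,0]
    - [10,28,10,0,0,0]
    - [0,30,0,0,0,0]
    - [0,30,0,0,0,0]
    - [0,0,0,0,0,0]

```text
t: 7.28
eef_pos: [0.6896, 0.2728, 0.3497]
ee_rot: [-3.141, -0.0, 0.577]
force: [-0.3, 0.3, -0.2]
width: 0.0007
```

```bash
python3 - <<'E'
from h import *
report([.5365,.076],(.5363,.0754),tag="e")
a=cv2.imread("pics/e_side.png")[180:280,190:320];b=cv2.imread("pics/e_top.png")[240:340,230:360]
cv2.imwrite("pics/e.png",cv2.resize(np.hstack([a,b]),None,fx=3,fy=3,interpolation=cv2.INTER_CUBIC))
E
```

```text
top ring [0.5376 0.0756 0.0392] 233
top jar mask 0.77 1141 [0.5378 0.0759] 1-IoU 0.081
top jar pt 0.96 [0.5381 0.0834]
top pan pt 0.31 [0.5356 0.077 ]
side ring [0.5354 0.0754 0.0394] 154
side jar mask 0.58 1439 [0.5364 0.0768] 1-IoU 0.073
side jar pt 0.89 [0.5358 0.0784]
side pan pt 0.95 [0.5325 0.0795]
t 7.6833 [0.6894 0.2666 0.3509] [ 3.142 -0.     0.573] [ 0.47 -0.09  0.03]
```

View pics/e.png

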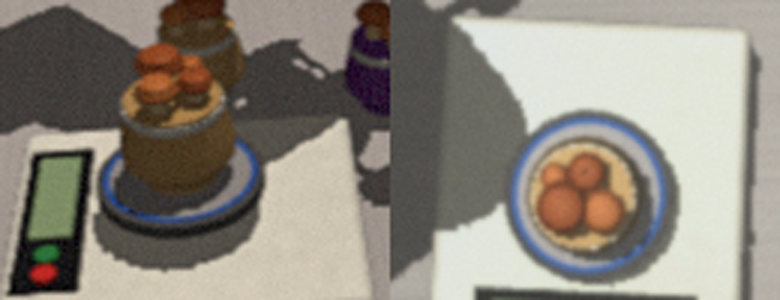

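```bash
python3 - <<'E'
from h import *
p=(.5365,.0757)
b=cv2.imread("pics/e_top.png")[275:335,260:335];S=9
b=cv2.resize(b,None,fx=S,fy=S,interpolation=cv2.INTER_CUBIC)
for z,r,col in((0.066,.0405,(0,255,0)),(.091,.030,(255,255,0)),(.111,.025,(0,0,255))):
    c=(.5376,.0756)
    q=np.array([(proj("top",[c[0]+r*np.cos(t),c[1]+r*np.sin(t),z])-[260,275]+.5)*S for t in np.linspace(0,6.283,80)]).astype(np.int32)
    cv2.polylines(b,[q],True,col,1)
cv2.imwrite("pics/f.png",b)
E
```

```text
(no output)
```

View pics/f.png

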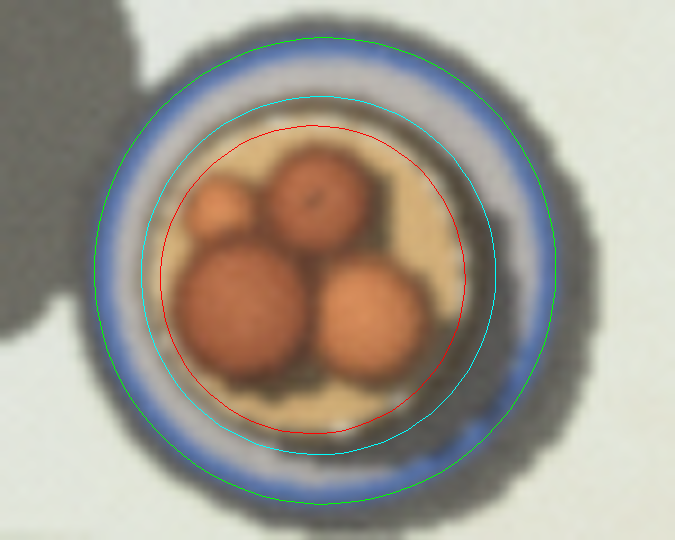

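```bash
python3 -c "
from station import arm
print(arm.job_done())"
```

```text
the job is handed in; nothing more can be done
None
```

I nudged the jar to the middle of the pan and handed the job in at about 7.7 s of the 38 s limit. I used slow, light pushes at belly height with the flat side of the closed fingers, then drew the hand back and up, well clear.

- **Centring:** the last top view puts the jar about 0.4 mm from the pan's middle, and the last side view about 1.7 mm. Both compare the jar's outline with the pan's blue ring. An overlay of the ideal centred jar on the top picture matched to about 1–2 mm.
- **Upright:** the jar looked upright in both final views.
- **Force:** force readings at the end of each move stayed below about 2 N, close to the sensor's noise.
- **Disagreement:** the detector's direct point for the jar in the top view was about 8 mm off in y. In the side view the same kind of point was only about 3 mm off the ring centre. I trusted the outline fits and the overlay, because the detector's points varied by several mm between pictures.
- **Not checked:** I did not re-measure the spare jar, brass weight and orange cap at the end. The arm never went near the weight or the cap, and the hand passed above the spare jar's height.

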